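Fasten the draw latch of the long case

TASK

Of the two wooden cases on the desk, the longer one is packed: fasten its draw latch. Swing the wire claw forward so that its cross-bar drops in front of the keeper, then swing the lever back and down over centre until it lies fully home with the claw hooked tight under the keeper's lip. Leave the latch of the shorter case open, as it is.

Things in the scene. Friction and masses are not known exactly. Their poses are not given: they have to be found in the camera images.
- long_case: The longer of two closed wooden cases of dark wood with brass corners, 144 x 200 x 60 mm (its depth x width x height), fixed to the desk. Origin at the centre of its underside; x points from its front (flap and keeper side, towards the robot) to its back, y to its left, z up. The steel draw latch lies along x over the middle of the top (y = 0): the keeper in front, the lever's base behind it.
- long_case_pin (a point): Lever's hinge pin: in the case frame at (0, 0, 72), i.e. 12 mm over the case's top (mm). The lever turns about the case's y axis here.
- long_case_keeper (a point): Place where the claw's cross-bar sits when hooked: under the keeper's lip, in the case frame at (-49, 0, 66) mm. The keeper is a 16 mm wide, 14 mm high steel post (front face at x = -47 mm) whose lip juts 4 mm forward, to x = -51 mm, over heights 10 to 14 mm above the case's top; below it is a steel plate, 2 mm thick. The point has the case's axes.
- long_case_lever_tip (a point): Rounded free end of the lever, 51 mm from the pin. The lever is a flat steel paddle 22 mm wide and 4 mm thick.
- long_case_lever (a joint): Lever's angle: 0 = swung down fully home, lying level along the case's +x (back); 1.57 = upright; 1.85 = stop, leaning 16 degrees to the front. It starts at about 1.57 to 1.83. Stiff: stays where it is left, moves at about 0.7 N at its tip; with the claw hooked it needs about 1 to 3 N at 45 mm from the pin until it goes over centre near 0.35; press it on down to 0, where it stays.
- long_case_bar (a point): Middle of the claw's cross-bar. The claw is a wire bow 28 mm wide (outside 34 mm) of 4 mm wire, that straddles the lever: pivoted on the lever 20 mm from the pin (15 degrees clockwise of the lever's direction seen with +x to the right and z up), its cross-bar 66 mm from that pivot, so that it swings clear past the lever's end. The wire is sprung and stretches up to about 3.5 mm under pull.
- long_case_claw (a joint): Claw's angle from the lever's direction, growing as it swings up and over to the front: -0.6 = its stop, tipped back behind the lever's end, where it starts and rests; about 1.7 to 2.0 = fallen forward over the keeper with the lever upright; about 3.1 = hooked with the lever home. It swings loosely and falls by its own weight to whichever side of upright it is on.
- short_case: The shorter of two closed wooden cases of dark wood with brass corners, 144 x 120 x 60 mm (its depth x width x height), fixed to the desk. Origin at the centre of its underside; x points from its front (flap and keeper side, towards the robot) to its back, y to its left, z up. The steel draw latch lies along x over the middle of the top (y = 0): the keeper in front, the lever's base behind it.
- short_case_lever (a joint): Lever's angle: 0 = swung down fully home, lying level along the case's +x (back); 1.57 = upright; 1.85 = stop, leaning 16 degrees to the front. It starts at about 1.57 to 1.83. Stiff: stays where it is left, moves at about 0.7 N at its tip; with the claw hooked it needs about 1 to 3 N at 45 mm from the pin until it goes over centre near 0.35; press it on down to 0, where it stays.
- short_case_claw (a joint): Claw's angle from the lever's direction, growing as it swings up and over to the front: -0.6 = its stop, tipped back behind the lever's end, where it starts and rests; about 1.7 to 2.0 = fallen forward over the keeper with the lever upright; about 3.1 = hooked with the lever home. It swings loosely and falls by its own weight to whichever side of upright it is on.

How it is judged:
By the outcome, as a careful person would: the job done as asked, in the order asked, and still so for the second after the job is handed in, with the robot touching nothing.
It also fails if it takes over 38 s, if anything falls off the work surface, if the arm or the gripper's body presses on something with over 40 N, if the wrist force passes 120 N, or if a joint passes its speed limit or range.

ROBOT

A 6-joint arm with a two-finger parallel gripper is mounted at the origin on a cart in front of the work surface, level with it; the furniture and walls round the work are solid. World frame = base frame: x ahead of the robot, y to its left, z up, the work surface at z = 0. Lengths are in m, angles in rad, forces in N, time in s.
With the tool pointing down it reaches from about 0.325 to 0.75 m from the base axis. Payload 7.6 kg.
Tool frame: the origin (TCP) lies at the very end of the fingers, on their centre line; the grasp point (between the pads) lies 19 mm behind it; z points along the fingers, x is the direction in which the jaws open and shut, and the axes are right-handed (so a half turn about z gives the same grasp; the last joint's range is limited). The gripper opens to 85 mm and grips with 20 to 120 N. Pads are 22 mm wide; open, the fingers measure 114 mm over their backs; the gripper's body (76 mm by 85 mm) begins 54 mm behind the grasp point. The pads swing forward as they close: fully open they stand 13 mm farther back than shut.
Start: joints at [1.108, 0.052, 1.401, -0, 1.689, -0.07], TCP at [0.201, 0.485, 0.231] pointing down, gripper open.
Joint ranges: [-2.9, 2.9], [-0.91, 2.17], [0.12, 2.37], [-1.06, 4.2], [0.26, 2.73], [-2.93, 2.93]. Speed limits (rad/s): [2.57, 2.57, 3.01, 3.14, 3.14, 3.14].

INTERFACE

Orientations are given as a unit quaternion [w, x, y, z].
In Python, from bench import robot gives the robot as it stands.
- The arm moves only by the tool servo_tool, never from a script. Its argument "moves" is one flat list of numbers, 7 for each row, row after row: the shift along the tool's x, y, z in cm, then the turn, a rotation vector about the tool's x, y, z in rad, then the opening, from 0 (shut) to 1 (fully open). A call has 1 to 12 rows; each row shifts and turns the commanded pose from where the row before left it, along the tool's axes as they then stand; what a row does not reach is not made up. A row lasts 1/10 s, in which the tool goes at most 50 mm and 8.59 degrees, less where a joint would pass 70% of its speed; a pose out of reach is approached as far as the arm can. A call is refused whole if a number of a shift passes 5 or a number of a turn 0.15, either way. A call with a gripper value outside its range is refused whole. The fingers move at their own pace and stop on an object; "squeeze" is the grip in N (left out, the last holds). Time passes only in rows, so rows that do not move let the fingers close. It gives the time, the measured TCP pose, the force and the opening at its end, in the units of the state.
- robot.get_obs(): the state, without advancing time (a new reading comes with each control period).
- robot.read_camera(name): name is "side" or "top"; returns a dict with "color" (400x640x3 uint8, red, green, blue), "z_map" (400x640 float32, m along the optical axis (not along the pixel's ray), 0 where there is no reading), "fx", "fy", "cx", "cy" (pixels), "k1" (the pictures are not rectified: a ray, as slopes to the right and down, at radius r is drawn at 1 + k1 r^2 times it, then the intrinsics apply), "rvec" (rotation vector, rad) and "tvec" (3), from world to camera coordinates, as OpenCV has them. Camera axes: x right, y down, z forward; pixel columns grow to the right and rows downward; lengths in m; the calibration is good to about 2 mm. A picture is of the moment at which its call begins.
- robot.job_done(): hands the job in, once; it reports no verdict.
The state is a dict: "time_s": time; "joint_pos": joint angles; "joint_velocities": joint speeds; "tau": joint torques, N m; "eef_pos": TCP position; "ee_rot": TCP orientation; "contact_force": force on the tool from outside, world axes, zero at the start; "torque": the same for the moment, N m; "grip_width": opening from 0.0 (shut) to 1.0 (fully open).
Only numpy, scipy, OpenCV 4.12 (cv2) and the standard library are available. Lean on these libraries where they do the work, as an engineer would, in place of code of your own. Each camera call takes 0.05 s, during which the arm holds its last target.

## Working session

There is one attempt and no reset: what is moved stays moved. The work goes in short steps, Python scripts to look and compute and a tool call to move; the robot and the scene stay as the last step left them, time stands still between calls to the robot, and variables do not carry over. Pictures are saved under pics/ and viewed, and the job is handed in when it is done.

Besides the shell and the picture viewer there is one more tool, called after "Emit:" as name(argument=value, ...), one argument or row to a line, values as JSON. servo_tool: Moves the arm, as the interface text tells. Its arguments: {"type":"object","properties":{"moves":{"type":"array","items":{"type":"number"}},"squeeze":{"type":"number"}},"required":["moves"]}

```bash
mkdir -p pics; ls; cat > h.py <<'E'
import numpy as np,cv2
from bench import robot
def cam(n):
    return robot.read_camera(n)
def save(c,f): cv2.imwrite(f,c["color"][:,:,::-1])
def RT(c):
    R,_=cv2.Rodrigues(np.array(c["rvec"],float)); return R,np.array(c["tvec"],float).reshape(3)
def slopes(c,u,v):
    xd=(u-c["cx"])/c["fx"]; yd=(v-c["cy"])/c["fy"]; x,y=xd,yd
    for _ in range(20):
        s=1+c["k1"]*(x*x+y*y); x,y=xd/s,yd/s
    return x,y
def ray(c,u,v):
    R,t=RT(c); x,y=slopes(c,u,v); return -R.T@t, R.T@np.array([x,y,1.])
def onz(c,u,v,z):
    o,d=ray(c,u,v); return o+d*(z-o[2])/d[2]
def dep(c,u,v):
    o,d=ray(c,u,v); return o+d*c["z_map"][int(round(v)),int(round(u))]
def proj(c,p):
    R,t=RT(c); q=R@np.array(p)+t; x,y=q[0]/q[2],q[1]/q[2]; s=1+c["k1"]*(x*x+y*y)
    return c["fx"]*x*s+c["cx"],c["fy"]*y*s+c["cy"]
def both(c1,p1,c2,p2):
    o1,d1=ray(c1,*p1);o2,d2=ray(c2,*p2)
    s=np.linalg.lstsq(np.c_[d1,-d2],o2-o1,rcond=None)[0]
    a=o1+d1*s[0];b=o2+d2*s[1]; return (a+b)/2,np.linalg.norm(a-b)
E
python3 - <<'E'
from h import *
import pickle
for n in("top","side"):
    c=cam(n);save(c,f"pics/{n}0.png");pickle.dump(c,open(n+"0.pkl","wb"))
    R,t=RT(c);print(n,-R.T@t,R[2],c["fx"],c["k1"])
print(robot.get_obs())
E
```

```text
pics
top [0.52070763 0.12918082 0.9342174 ] [ 0.1340009  -0.01699801 -0.99083542] 422.27439862669456 0.015973945240136952
side [0.41646122 0.87590712 0.42928527] [ 0.23060813 -0.88263425 -0.4096055 ] 459.5312942953244 -0.018911533116864866
{'time_s': 0.1, 'joint_pos': array([ 1.10768796e+00,  5.27535401e-02,  1.40161492e+00, -7.03037447e-06,
        1.68860640e+00, -7.02656050e-02]), 'joint_velocities': array([ 0.00020578, -0.00212465, -0.00332298,  0.00084038, -0.00166028,
       -0.00070523]), 'tau': array([ 1.03573704e-03, -3.82581961e+01, -3.60985744e+01, -1.24716853e-04,
        4.77247537e-03,  1.06559966e-06]), 'eef_pos': array([0.20082232, 0.48478231, 0.23057142]), 'ee_rot': array([ 3.45655494e-04,  8.31509552e-01,  5.55510024e-01, -5.98466421e-04]), 'contact_force': array([0.15195477, 0.22666536, 0.02513435]), 'torque': array([ 0.01744668,  0.00719956, -0.01158265]), 'grip_width': 0.9981991459734751}
```

```bash
ls pics
```

```text
side0.png
top0.png
```

View pics/top0.png

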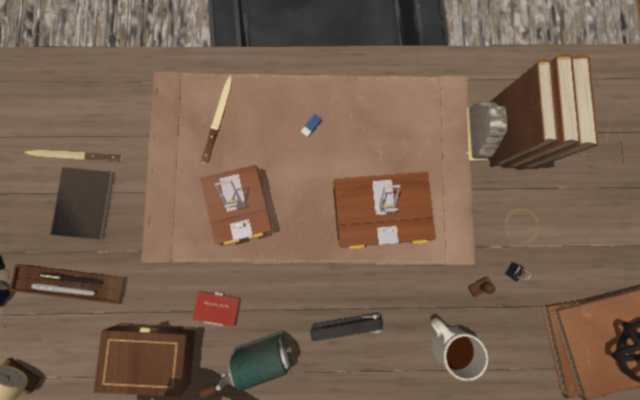

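View pics/side0.png

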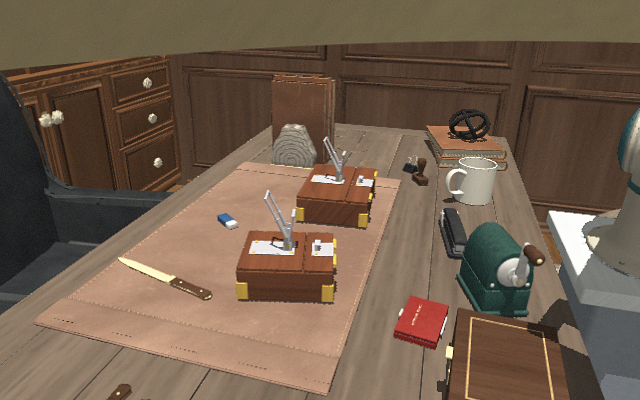

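The longer case is at about (384,210) in the top view (right), with its front flap facing the robot. In the side view it is the farther one, at about (338,195). I'll enlarge both.

```bash
python3 - <<'E'
from h import *
import pickle
t=pickle.load(open("top0.pkl","rb"));s=pickle.load(open("side0.pkl","rb"))
a=cv2.resize(t["color"][165:255,325:445,::-1],None,fx=6,fy=6,interpolation=cv2.INTER_CUBIC);cv2.imwrite("pics/t1.png",a)
a=cv2.resize(s["color"][130:230,285:385,::-1],None,fx=6,fy=6,interpolation=cv2.INTER_CUBIC);cv2.imwrite("pics/s1.png",a)
E
```

```text
(no output)
```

View pics/t1.png

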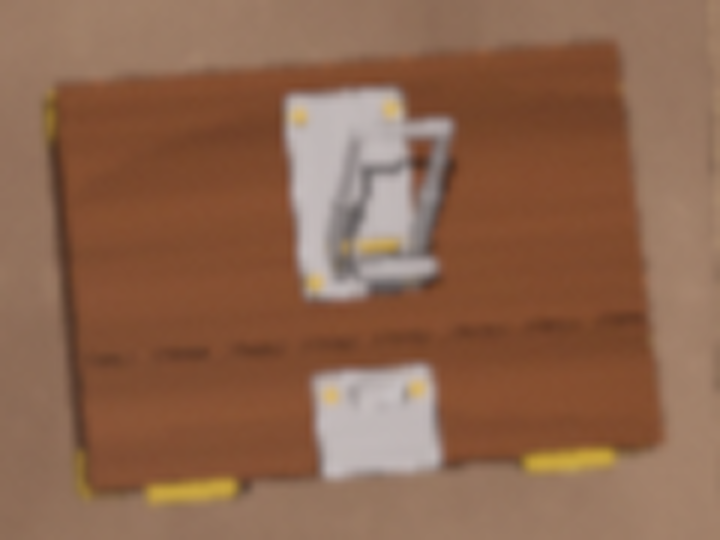

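View pics/s1.png

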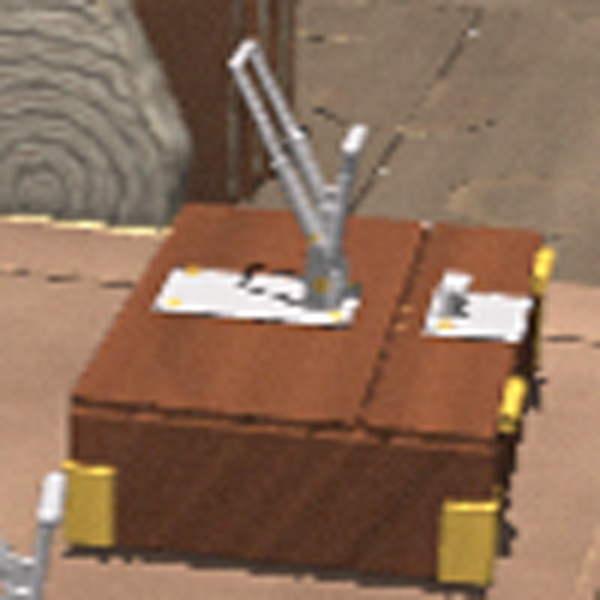

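```bash
cat > pose.py <<'E'
from h import *
import pickle
t=pickle.load(open("top0.pkl","rb"));s=pickle.load(open("side0.pkl","rb"))
def off(u,v,o): return (o[0]+(u+.5)/6-.5,o[1]+(v+.5)/6-.5)
T=lambda u,v:off(u,v,(325,165)); S=lambda u,v:off(u,v,(285,130))
if __name__=="__main__":
    co=[onz(t,*T(u,v),.06) for u,v in((55,85),(618,42),(660,445),(88,490))]
    for i in range(4): print(co[i].round(4),np.linalg.norm(co[i]-co[(i+1)%4]))
    # depth
    h=[];
    for v in range(160,260):
        for u in range(320,450):
            if t["z_map"][v,u]>0:
                p=dep(t,u,v)
                if .05<p[2]<.066: h.append(p)
    h=np.array(h);print(len(h),h[:,2].mean(),np.median(h[:,2]))
    (c,wh,a)=cv2.minAreaRect(h[:,:2].astype(np.float32)*1000);print(c,wh,a, "mean",h.mean(0))
    print("side corners")
    cs=[onz(s,*S(u,v),.06) for u,v in((185,205),(72,400),(500,442),(540,232))]
    for i in range(4): print(cs[i].round(4),np.linalg.norm(cs[i]-cs[(i+1)%4]))
    print("lever tip",both(t,T(398,268),s,S(356,130)))
    print("bar",both(t,T(402,128),s,S(243,52)))
    print("keeper L front bottom..", dep(t,*T(378,390)),both(t,T(378,395),s,S(455,280)))
E
python3 pose.py
```

```text
[0.6683 0.0735 0.06  ] 0.1988417149162052
[ 0.6817 -0.1249  0.06  ] 0.14122818433696394
[ 0.5407 -0.1325  0.06  ] 0.19774761796046703
[0.5276 0.0648 0.06  ] 0.14100861686751578
4162 0.06426076711886394 0.06456190504460813
(602.5213623046875, -29.611412048339844) (147.74671936035156, 199.3695526123047) 3.9869518280029297 mean [ 0.60268434 -0.02763769  0.06426077]
side corners
[ 0.6849 -0.1316  0.06  ] 0.20002424035429964
[0.6699 0.0679 0.06  ] 0.14345255471739368
[0.5267 0.0596 0.06  ] 0.20352900433896773
[ 0.5439 -0.1432  0.06  ] 0.14151526400667874
lever tip (array([ 0.59626767, -0.03024689,  0.13144799]), np.float64(0.00042967195274529895))
bar (array([ 0.63734722, -0.02817087,  0.15647082]), np.float64(0.00013872841297550258))
keeper L front bottom.. [ 0.55979677 -0.03262858  0.07788119] (array([ 0.55849451, -0.03230795,  0.07892409]), np.float64(0.0008623968458723555))
```

```bash
python3 - <<'E'
from pose import *
def med(c,u,v): return np.median([dep(c,u+i,v+j) for i in range(-4,5) for j in range(-4,5)],axis=0).round(4)
print("top desk",[med(t,*p) for p in((290,160),(380,150),(300,240),(450,230))])
for p in((380,150),(300,240)):
  pass
print("side desk",[med(s,*p) for p in((260,210),(390,190),(350,230))])
print("top casetop",[med(t,*p) for p in((350,195),(420,195),(360,210),(415,212))])
print("side casetop",[med(s,*S(u,v)) for u,v in((200,370),(400,400),(300,360))])
# side tall front corners & eraser center both views
print(both(t,T(55,85),s,S(72,400)),both(t,T(618,42),s,S(185,205)),both(t,T(660,445),s,S(540,232)),both(t,T(88,490),s,S(500,442)))
E
```

```text
top desk [array([0.7213, 0.1674, 0.0048]), array([ 0.7422, -0.0357,  0.005 ]), array([0.5426, 0.1463, 0.0051]), array([ 0.5606, -0.1825,  0.0088])]
side desk [array([0.7615, 0.0404, 0.0045]), array([ 0.5047, -0.1558,  0.0046]), array([0.5568, 0.0753, 0.0042])]
top casetop [array([0.6328, 0.0407, 0.0652]), array([ 0.6314, -0.105 ,  0.065 ]), array([0.6015, 0.0207, 0.0654]), array([ 0.5961, -0.093 ,  0.0652])]
side casetop [array([0.6333, 0.0388, 0.0639]), array([0.5629, 0.0453, 0.0641]), array([0.602 , 0.0237, 0.0653])]
(array([0.66796324, 0.07370349, 0.06266679]), np.float64(0.00020519184376902158)) (array([ 0.68202463, -0.12391812,  0.06278528]), np.float64(0.0016610112548654241)) (array([ 0.54147478, -0.1310855 ,  0.06443869]), np.float64(0.0017802068748015553)) (array([0.52677616, 0.0648418 , 0.06231176]), np.float64(0.00157460762239726))
```

```bash
python3 - <<'E'
from pose import *
def med(c,u,v): return np.median([dep(c,u+i,v+j) for i in range(-3,4) for j in range(-3,4)],axis=0).round(4)
print("top bare desk",[med(t,*p) for p in((300,58),(130,180),(400,285),(560,220))])
print("side bare",[med(s,*p) for p in((430,200),(390,310))])
co=[onz(t,*T(u,v),.0645) for u,v in((55,85),(618,42),(660,445),(88,490))]; print(np.mean(co,0))
co=[onz(s,*S(u,v),.0645) for u,v in((185,205),(72,400),(500,442),(540,232))]; print(np.mean(co,0))
E
```

```text
top bare desk [array([9.641e-01, 1.432e-01, 5.000e-04]), array([6.798e-01, 5.223e-01, 6.000e-04]), array([ 0.4432, -0.0696,  0.0012]), array([ 0.5805, -0.4305,  0.0017])]
side bare [array([ 4.090e-01, -1.338e-01, -1.000e-04]), array([4.497e-01, 3.036e-01, 2.000e-04])]
[ 0.6041422  -0.02896294  0.0645    ]
[ 0.60403544 -0.02570232  0.0645    ]
```

Emit:
servo_tool(
  moves=[0,0,0,0,0,-0.115,0,0,0,0,0,0,-0.115,0,0,0,0,0,0,-0.115,0,0,0,0,0,0,-0.114,0,-2,1.6,0,0,0,0,0,-3,2.4,0,0,0,0,0,-3,2.4,0,0,0,0,0,-3,2.4,0,0,0,0,0,-3,2.4,0,0,0,0,0,-3,2.4,0,0,0,0,0,-3,2.4,0,0,0,0,0,-2,1.6,0,0,0,0,0],
  squeeze=20,
)

```text
time_s: 1.3
eef_pos: [0.3923, 0.2752, 0.2309]
ee_rot: [0.0, 0.684, 0.73, -0.0]
contact_force: [0.3, 0.4, -0.4]
grip_width: 0.002
```

Emit:
servo_tool(
  moves=[-2,1.6,0,0,0,0,0,-3,2.5,0,0,0,0,0,-3,2.5,0,0,0,0,0,-3,2.5,0,0,0,0,0,-3,2.5,0,0,0,0,0,-3,2.5,0,0,0,0,0,-3,2.5,0,0,0,0,0,-3,2.5,0,0,0,0,0,-3,2.5,0,0,0,0,0,-3,2.5,0,0,0,0,0,-2,1.6,0,0,0,0,0,-0.5,0.7,0,0,0,0,0],
)

```text
time_s: 2.5
eef_pos: [0.6762, -0.0223, 0.2296]
ee_rot: [-0.001, 0.684, 0.729, -0.001]
contact_force: [-0.4, 0.4, 0.6]
grip_width: -0.001
```

```bash
cat > look.py <<'E'
from h import *
import sys,pickle
k=sys.argv[1]
t=cam("top");s=cam("side");pickle.dump((t,s),open(f"l{k}.pkl","wb"))
a=cv2.resize(t["color"][150:260,330:440,::-1],(550,550),interpolation=cv2.INTER_CUBIC)
b=cv2.resize(s["color"][110:230,285:405,::-1],(550,550),interpolation=cv2.INTER_CUBIC)
cv2.imwrite(f"pics/l{k}t.png",a);cv2.imwrite(f"pics/l{k}s.png",b)
o=robot.get_obs();p=np.array(o["eef_pos"]);y=np.radians(3.8)
d=p-[.604,-.028,.0043]; print("case mm",(1000*np.array([d[0]*np.cos(y)+d[1]*np.sin(y),-d[0]*np.sin(y)+d[1]*np.cos(y),d[2]])).round(1),o["time_s"],o["contact_force"])
print("tcp px side crop",[(x-q)*550/120 for x,q in zip(proj(s,p),(285,110))])
E
python3 look.py 1
```

```text
case mm [ 72.    2.5 225.5] 2.6 [-1.18990856  0.72645225  0.33061805]
tcp px side crop [np.float64(99.34793823953176), np.float64(-33.58536844158928)]
```

View pics/l1s.png

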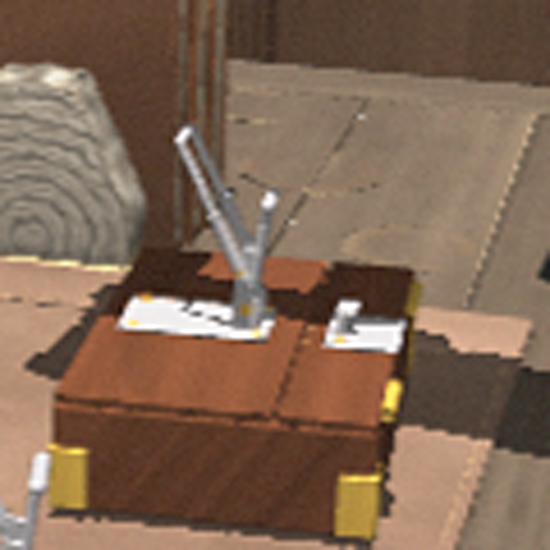

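The latch is untouched: the bar is tipped back at (185,135) and the fingers are above the frame. I'll descend behind the bar.

Emit:
servo_tool(
  moves=[-0.2,0,1.5,0,0,0,0,0,0,2,0,0,0,0,0,0,2,0,0,0,0,0,0,1.8,0,0,0,0,0,0,0.7,0,0,0,0,0,0,0,0,0,0,0],
)

```text
time_s: 3.2
eef_pos: [0.6744, -0.0211, 0.1495]
ee_rot: [-0.001, 0.683, 0.73, -0.001]
contact_force: [-0.1, 0.2, 0.1]
grip_width: 0.003
```

```bash
python3 look.py 2
```

```text
case mm [ 71.9   1.9 147.8] 3.3 [-0.37325992 -0.37975066  0.34470456]
tcp px side crop [np.float64(98.81848020478128), np.float64(135.2463226144774)]
```

View pics/l2s.png

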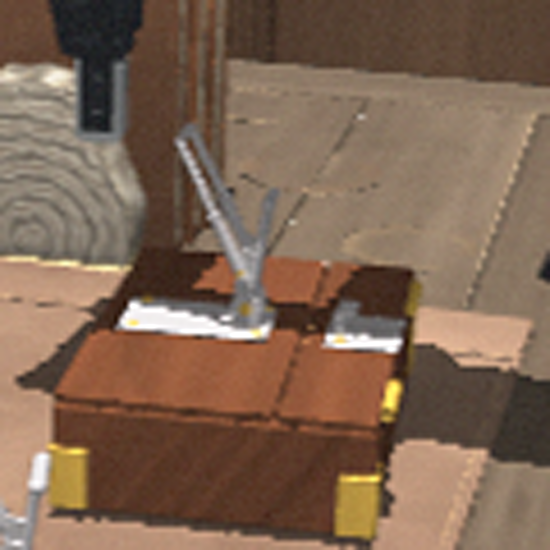

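View pics/l2t.png

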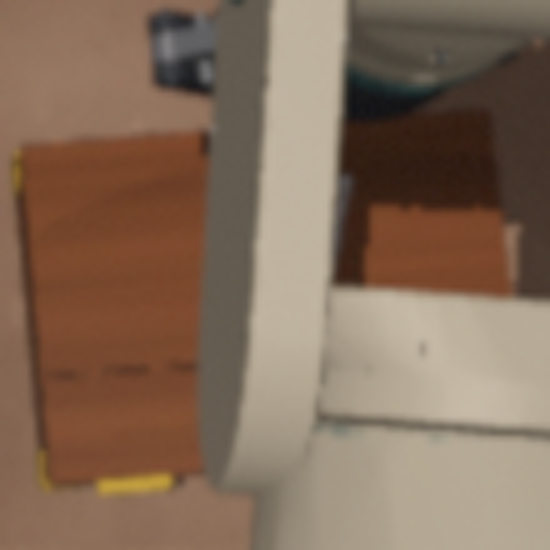

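The fingertip at (100,135) matches the projected TCP within a pixel, and the bar at (185,135) is 25 mm in front of it. I'll go 5 mm lower and sweep forward.

Emit:
servo_tool(
  moves=[-0.2,-1,0.5,0,0,0,0,0,-1,0,0,0,0,0,0,-0.8,0,0,0,0,0,0,-0.8,0,0,0,0,0,0,-0.8,0,0,0,0,0,0,-0.8,0,0,0,0,0,0,-0.8,0,0,0,0,0,0,-0.5,0,0,0,0,0],
)

```text
time_s: 4.1
eef_pos: [0.6101, -0.028, 0.1464]
ee_rot: [-0.0, 0.683, 0.73, 0.0]
contact_force: [-0.3, 0.6, -0.7]
grip_width: 0.001
```

```bash
python3 look.py 3
```

```text
case mm [  6.3  -0.4 142.2] 4.2 [-0.17093216 -0.25156608  0.06848361]
tcp px side crop [np.float64(240.57855840037877), np.float64(156.06484671551868)]
```

View pics/l3s.png

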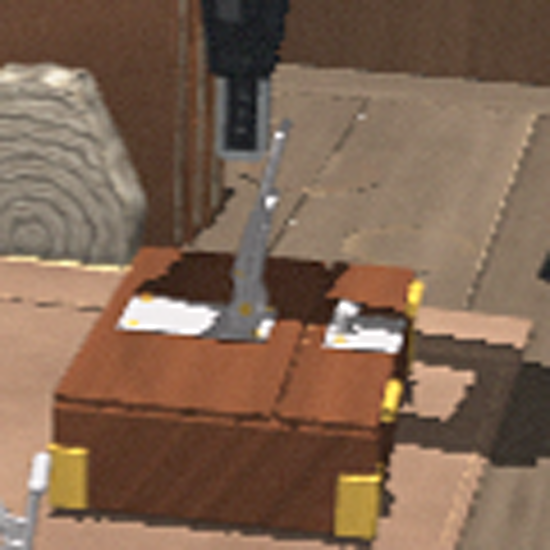

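The claw is upright, with its bar at (283,125), and in line with the lever. I'll push on past centre.

Emit:
servo_tool(
  moves=[0,-0.8,0,0,0,0,0,0,-0.8,0,0,0,0,0,0,-0.8,0,0,0,0,0,0,-0.8,0,0,0,0,0,0,0,0,0,0,0,0,0,0,0,0,0,0,0],
)

```text
time_s: 4.8
eef_pos: [0.5788, -0.0301, 0.1465]
ee_rot: [0.0, 0.683, 0.73, 0.0]
contact_force: [0.5, 0.9, -0.3]
grip_width: 0.007
```

```bash
python3 look.py 4
```

```text
case mm [-25.   -0.4 142.1] 4.9 [-0.05719059 -0.02075508 -0.79315068]
tcp px side crop [np.float64(308.9750185088694), np.float64(161.259517827788)]
```

View pics/l4s.png

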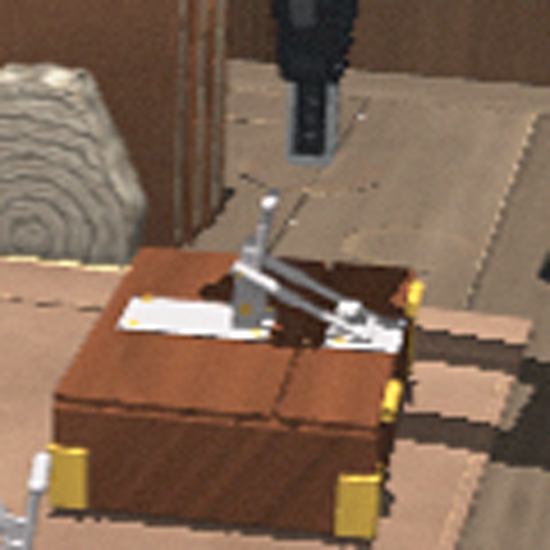

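The claw has dropped forward, its cross-bar at about (385,330) in front of the keeper (350,310), and the lever is still near upright. Next I back off 1 cm, descend in front of the lever and start pushing it back.

Emit:
servo_tool(
  moves=[0,-1,0,0,0,0,0,0,0,1.3,0,0,0,0,0,0,1.3,0,0,0,0,0,1,0,0,0,0,0,0,0.6,0,0,0,0,0,0,0.5,0,0,0,0,0,0,0.5,0,0,0,0,0,0,0.4,0,0,0,0,0,0,0.4,0.1,0,0,0,0,0,0,0,0,0,0,0],
)

```text
time_s: 5.9
eef_pos: [0.6033, -0.0285, 0.1194]
ee_rot: [0.0, 0.683, 0.73, 0.0]
contact_force: [0.4, 1.5, 1.0]
grip_width: -0.001
```

```bash
python3 look.py 5
```

```text
case mm [ -1.1  -0.4 115.1] 6.0 [0.60413017 0.04239901 0.8938892 ]
tcp px side crop [np.float64(254.41570354643093), np.float64(213.85414586153698)]
```

View pics/l5s.png

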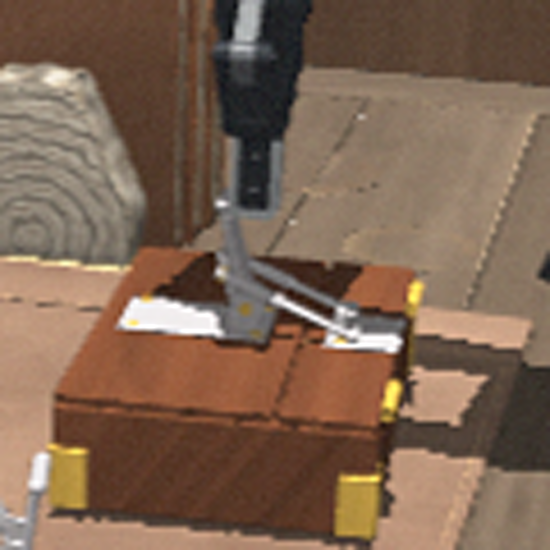

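The lever has moved back to about 1.3 rad at (225,205), with the bar still in front of the keeper at about (350,335). I'll continue along the arc.

Emit:
servo_tool(
  moves=[0,0.4,0.1,0,0,0,0,0,0.4,0.2,0,0,0,0,0,0.4,0.2,0,0,0,0,0,0.4,0.2,0,0,0,0,0,0.3,0.3,0,0,0,0,0,0.3,0.3,0,0,0,0,0,0,0,0,0,0,0],
)

```text
time_s: 6.7
eef_pos: [0.6248, -0.027, 0.1055]
ee_rot: [-0.0, 0.683, 0.73, -0.0]
contact_force: [0.1, -0.7, 0.2]
grip_width: 0.001
```

```bash
python3 look.py 6
```

```text
case mm [ 20.6  -0.4 101.5] 6.8 [-0.09151572 -0.51257598 -0.41741433]
tcp px side crop [np.float64(207.11345211201498), np.float64(238.1704311982467)]
```

View pics/l6s.png

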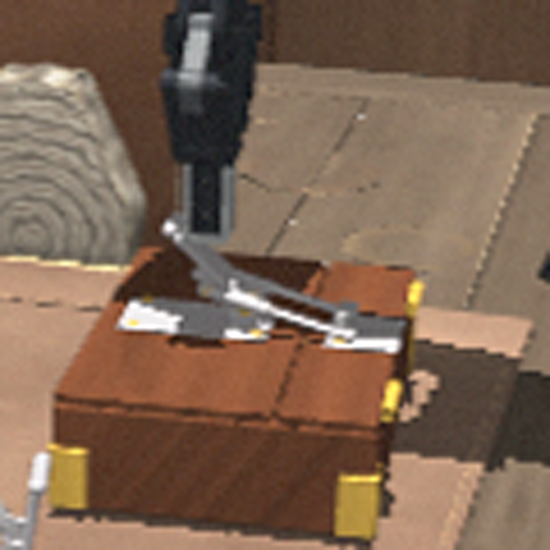

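```bash
python3 - <<'E'
import pickle,cv2,numpy as np
ims=[]
for k in(5,6):
    s=pickle.load(open(f"l{k}.pkl","rb"))[1]
    ims.append(cv2.resize(s["color"][160:200,325:380,::-1],None,fx=7,fy=7,interpolation=cv2.INTER_CUBIC))
cv2.imwrite("pics/z6.png",np.hstack(ims))
E
```

```text
(no output)
```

View pics/z6.png

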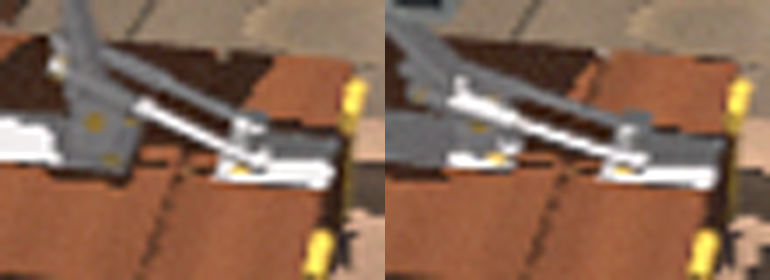

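The bar end (about (643,158) in the zoom) still lies just in front of and below the keeper's lip. I'll continue.

Emit:
servo_tool(
  moves=[0,0.3,0.3,0,0,0,0,0,0.3,0.3,0,0,0,0,0,0.2,0.3,0,0,0,0,0,0.2,0.3,0,0,0,0,0,0,0,0,0,0,0],
)

```text
time_s: 7.3
eef_pos: [0.6348, -0.0263, 0.0935]
ee_rot: [-0.0, 0.683, 0.73, -0.0]
contact_force: [-0.5, -0.6, 0.9]
grip_width: 0.002
```

```bash
python3 look.py 7;  python3 - <<'E'
import pickle,cv2,numpy as np
s=pickle.load(open(f"l7.pkl","rb"))[1]
cv2.imwrite("pics/z7.png",cv2.resize(s["color"][140:200,310:380,::-1],None,fx=8,fy=8,interpolation=cv2.INTER_CUBIC))
E
```

```text
case mm [30.9 -0.4 89.9] 7.4 [0.06804395 0.30785896 0.15836038]
tcp px side crop [np.float64(184.8353909687777), np.float64(260.06395812269835)]
```

View pics/z7.png

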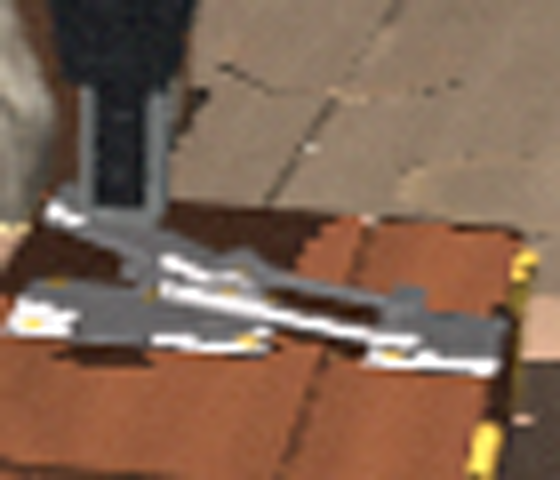

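On track: lever at about 0.38 rad, bar end at (415,342) still at the keeper. I'll take it over centre and press it home.

Emit:
servo_tool(
  moves=[0,0.1,0.3,0,0,0,0,0,0.1,0.3,0,0,0,0,0,0.1,0.3,0,0,0,0,0,0,0.3,0,0,0,0,0,0,0.2,0,0,0,0,0,0,0.1,0,0,0,0,0,0,0,0,0,0,0],
)

```text
time_s: 8.1
eef_pos: [0.6377, -0.0262, 0.0793]
ee_rot: [-0.0, 0.683, 0.73, 0.0]
contact_force: [0.5, 0.3, 0.8]
grip_width: 0.001
```

```bash
python3 look.py 8;  python3 - <<'E'
import pickle,cv2,numpy as np
s=pickle.load(open(f"l8.pkl","rb"))[1]
cv2.imwrite("pics/z8.png",cv2.resize(s["color"][140:200,310:380,::-1],None,fx=8,fy=8,interpolation=cv2.INTER_CUBIC))
E
```

```text
case mm [33.8 -0.4 75.1] 8.2 [-0.09069617 -0.11492791  0.56062227]
tcp px side crop [np.float64(177.8739578828039), np.float64(289.187024311231)]
```

View pics/z8.png

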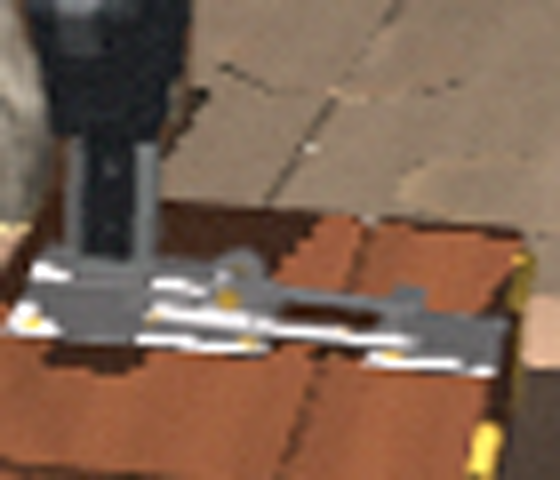

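The lever is nearly level, with the bar at the keeper. I'll press down gently until force shows.

Emit:
servo_tool(
  moves=[0,0,0.1,0,0,0,0,0,0,0.1,0,0,0,0,0,0,0.1,0,0,0,0,0,0,0,0,0,0,0],
)

```text
time_s: 8.6
eef_pos: [0.638, -0.0262, 0.0788]
ee_rot: [0.001, 0.683, 0.73, 0.0]
contact_force: [-7.8, 0.1, 11.6]
grip_width: 0.001
```

It is firmly on its stop (11.6 N, with the tip at the lever's home height). I'll lift off and look.

Emit:
servo_tool(
  moves=[0,0,-0.5,0,0,0,0,0,0,-2,0,0,0,0,0,0,-3,0,0,0,0,0,0,-4,0,0,0,0,0,1,-4,0,0,0,0,3,1,-2,0,0,0,0,4,0,0,0,0,0,0,4,0,0,0,0,0,0,4,0,0,0,0,0,0,4,0,0,0,0,0,0,3,0,0,0,0,0,0,0,0,0,0,0,0,0],
)

```text
time_s: 9.8
eef_pos: [0.6422, 0.1988, 0.2309]
ee_rot: [-0.001, 0.681, 0.732, 0.0]
contact_force: [0.3, 0.6, 0.2]
grip_width: 0.001
```

```bash
python3 look.py 9;  python3 - <<'E'
import pickle,cv2,numpy as np
t,s=pickle.load(open(f"l9.pkl","rb"))
a=cv2.resize(s["color"][150:210,300:380,::-1],(640,480),interpolation=cv2.INTER_CUBIC);cv2.imwrite("pics/z9.png",a)
cv2.imwrite("pics/full9.png",t["color"][:,:,::-1]);cv2.imwrite("pics/fs9.png",s["color"][:,:,::-1])
E
```

```text
case mm [ 53.7 220.  226.7] 9.9 [ 0.13041471 -0.48586254  0.58398786]
tcp px side crop [np.float64(16.717930698263384), np.float64(94.43846286097354)]
```

View pics/z9.png

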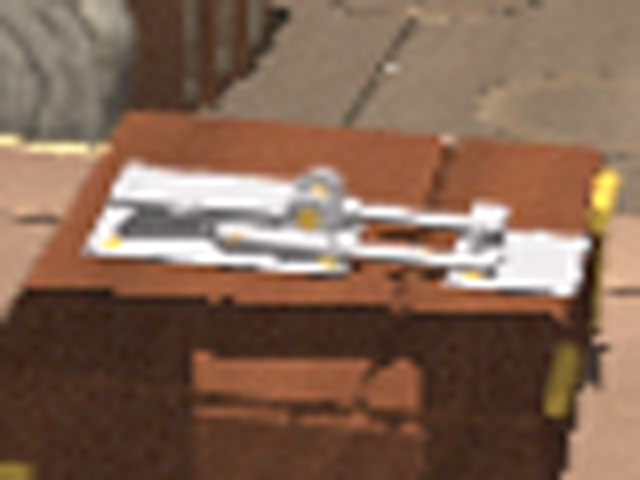

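View pics/full9.png

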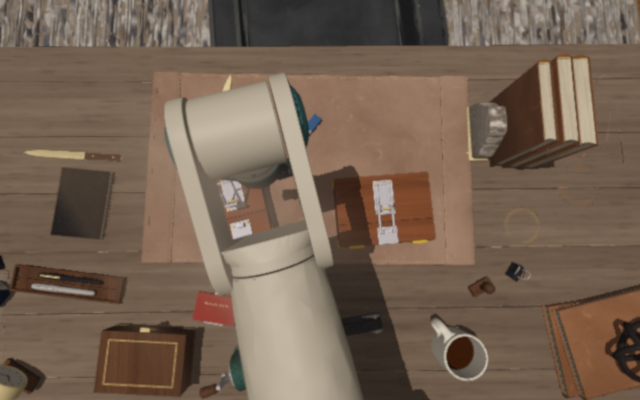

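View pics/l9t.png

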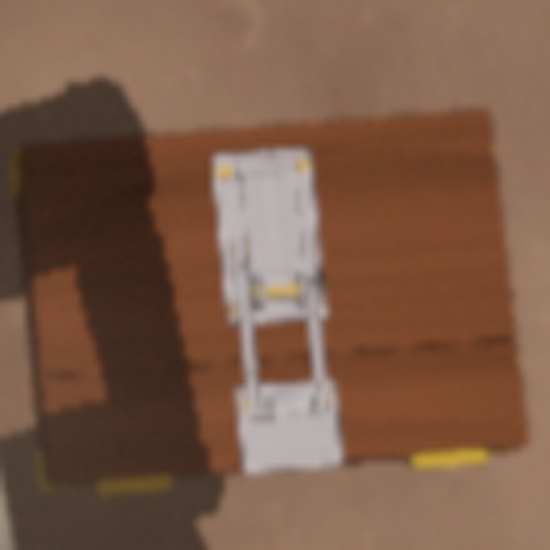

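View pics/fs9.png

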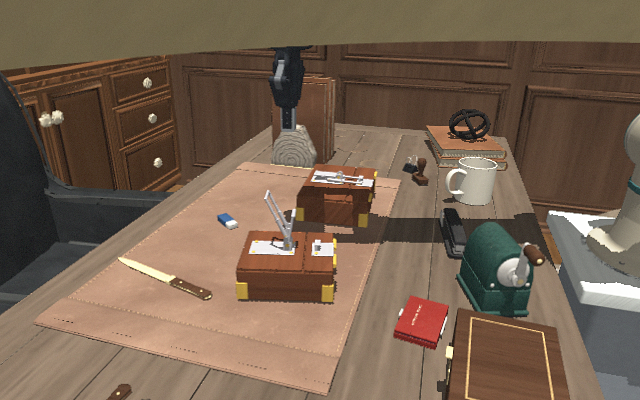

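```bash
python3 - <<'E'
from h import *
import pickle
t,s=pickle.load(open("l9.pkl","rb"))
y=np.radians(3.8)
def case(p):
    d=p-np.array([.604,-.028,.0043]);return (1000*np.array([d[0]*np.cos(y)+d[1]*np.sin(y),-d[0]*np.sin(y)+d[1]*np.cos(y),d[2]])).round(1)
f=lambda u,v:(330+(u+.5)/5-.5,150+(v+.5)/5-.5)
g=lambda u,v:(300+(u+.5)/8-.5,150+(v+.5)/8-.5)
for n,p in(("armL end",(250,412)),("armR end",(323,412)),("keeper mid",(287,403))): print(n,case(onz(t,*f(*p),.0705)))
print("side armL end",case(onz(s,*g(495,270),.0705)))
for p in((270,190),(265,220),(260,165)): print("lever depth",case(dep(t,*f(*p))))
a=cv2.resize(t["color"][215:250,365:405,::-1],(640,560),interpolation=cv2.INTER_CUBIC);cv2.imwrite("pics/k9.png",a)
for pt in((-49,-17),(-49,17),(-51,-8),(-51,8)):
    w=np.array([.604+(pt[0]*np.cos(y)-pt[1]*np.sin(y))/1e3,-.028+(pt[0]*np.sin(y)+pt[1]*np.cos(y))/1e3,.0705]);u,v=proj(t,w);print(pt,(u-365)*16,(v-215)*16)
E
```

```text
armL end [-47.8  13.7  66.2]
armR end [-50.1 -16.1  66.2]
keeper mid [-45.3  -1.8  66.2]
side armL end [-49.9  17.4  66.2]
lever depth [41.4 -1.7 76.7]
lever depth [29.3  1.5 76.2]
lever depth [52.   1.4 77. ]
(-49, -17) 473.2617449822328 262.730930810827
(-49, 17) 208.74660836470503 283.383962757031
(-51, -8) 404.8894391403737 283.86809673979633
(-51, 8) 280.37363218845803 293.59618457597844
```

View pics/k9.png

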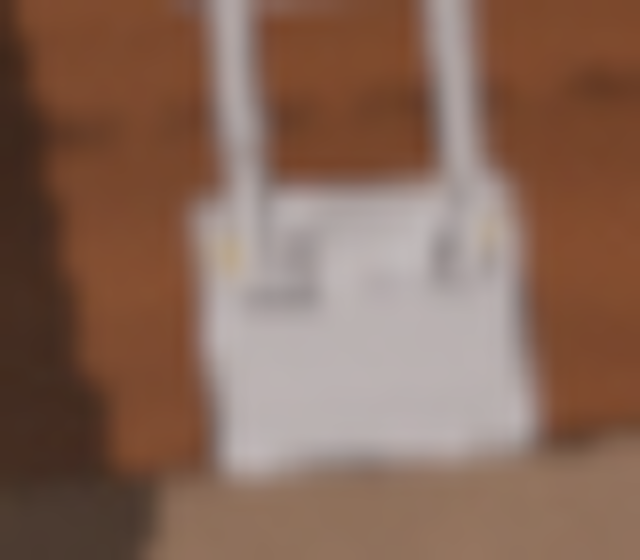

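```bash
python3 -c "
from h import *
print(robot.job_done())"
```

```text
the job is handed in; nothing more can be done
None
```

The long case's draw latch is fastened and the job is handed in, at about 10 s of the 38 s allowed. I pushed the claw over to the front from behind, so its cross-bar dropped in front of the keeper. Then I swung the lever back and down over centre and pressed it onto its stop with about 12 N.

**Lever:** with the arm clear, it lies level. Its top reads 76–77 mm in the case frame against 74 mm expected; the camera depth reads about 1–2 mm high here, so most of that gap is explained.

**Cross-bar:** its ends measure x ≈ -48 to -50 mm from the top view and -50 mm from the side, against -49 mm for hooked. It lies in front of the keeper's face and, in the side view, below the lip. The picture is too coarse to show the contact under the lip directly. The force readings during the swing were within noise, so the 1–3 N of hook tension never showed.

**Short case:** I did not touch it, and its latch is still open in the last side picture.

The case sits on a mat about 4 mm thick, so I measured all heights from there.

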